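# Put the bench samples away in their holders

## Task

Sort the five things standing at the front of the worktop into the three white holders behind them: the two flour cups into the holder with two square wells, the two reagent bottles into the holder with two round wells, one thing to a well and either one in either well, and the upside-down white trough into the single oblong well, turned to fit. Everything must stand upright on the floor of its well, released and at rest; leave the timer and the stack of petri dishes where they are.

Things in the scene. Friction and masses are not known exactly. Their poses are not given: they have to be found in the camera images.
- cup_1: one of two equal screw-lid cups of cream-white flour, upright on the bare worktop at the start; 73 mm high. Flat round lid, 62 mm across, from 56 to 73 mm height; the cup below is about 50 mm across (base 49; for contact it tapers straight from lid to base). Origin: centre of the underside, z up. Grip across the lid. The similar cups stacked at the wall are not part of the job.
- cup_2: the other cup, equal to cup_1 in shape, size and origin (73 mm high, lid 62 mm across, base 49 mm).
- small_bottle: smaller translucent white reagent bottle with a blue screw cap, standing upright: 101 mm high, round body 56 mm across up to a height of 65 mm, then a short shoulder up to 69 mm, then the cap, 34 mm across, from 69 mm to the top. Origin: centre of the underside, z up. Can be gripped across the cap, at a height of 90 mm or more.
- large_bottle: larger translucent white reagent bottle with a red screw cap, standing upright: 116 mm high, round body 65 mm across up to a height of 75 mm, then a short shoulder up to 77 mm, then the cap, 39 mm across, from 77 mm to the top. Origin: centre of the underside, z up. Can be gripped across the cap, at a height of 100 mm or more. (A similar bottle far back on the bench is not part of the job.)
- trough: empty white plastic reagent trough standing upside down, rim on the worktop: 56 mm high, 77 mm along its x and 51 mm along its y at the rim, narrowing slightly towards the flat top. For contact it is a plain block of 72 x 46 x 56 mm, so fingers closing along its y stop 46 mm apart. Origin: centre of the underside, z up. Weighs about 20 g.
- cup_tray: fixed moulded white plastic holder, 20 mm high, lying flat on the worktop, turned about z by an unknown angle; 106 mm along its x and 200 mm along its y, with two square wells, 84 x 84 mm each, 14 mm deep, centred at x = 0, y = +50 mm and y = -50 mm in its frame. Origin: centre of its underside, z up; the floor of the wells is 6 mm above the origin.
- bottle_tray: fixed moulded white plastic holder, 20 mm high, lying flat on the worktop, turned about z by an unknown angle; 106 mm along its x and 200 mm along its y, with two round wells, 86 mm across each, 14 mm deep, centred at x = 0, y = +50 mm and y = -50 mm in its frame. Origin: centre of its underside, z up; the floor of the wells is 6 mm above the origin.
- trough_tray: fixed moulded white plastic holder, 20 mm high, lying flat on the worktop, turned about z by an unknown angle; 92 mm along its x and 118 mm along its y, with one central oblong well, 70 mm (x) by 96 mm (y), 14 mm deep. The trough goes in with its long side (its x) along the holder's y, either way round. Origin: centre of its underside, z up; the floor of the well is 6 mm above the origin.
- petri_stack: bystander, to be left alone: stack of two white lidded petri dishes, 90 mm across, 32 mm high, to the right of the work. Origin: centre of the underside.
- timer: bystander, to be left alone: small white bench timer, 66 x 66 x 19 mm, lying flat to the left of the work. Origin: centre of the underside.
Things that resemble listed ones, but are neither listed nor needed, are in the scene too. What is shaped like the cup_1 but green or turquoise is not meant.

How it is judged (in metres and radians):
At the end, for the whole second after the job is handed in: One cup in each square well (within 21 mm of its centre along each side), one bottle in each round well (small 18, large 14 mm), trough in the oblong well (15 mm); all upright within 0.1 rad on the well floor (underside 1 to 10.5 mm above the holder's), at rest below 0.02 m/s (((x of cup_1 in the frame of cup_tray between -0.021 and 0.021 m and y of cup_1 in the frame of cup_tray between 0.029 and 0.071 m and x of cup_2 in the frame of cup_tray between -0.021 and 0.021 m and y of cup_2 in the frame of cup_tray between -0.071 and -0.029 m) or (x of cup_1 in the frame of cup_tray between -0.021 and 0.021 m and y of cup_1 in the frame of cup_tray between -0.071 and -0.029 m and x of cup_2 in the frame of cup_tray between -0.021 and 0.021 m and y of cup_2 in the frame of cup_tray between 0.029 and 0.071 m)) and ((x of small_bottle in the frame of bottle_tray between -0.018 and 0.018 m and y of small_bottle in the frame of bottle_tray between 0.032 and 0.068 m and x of large_bottle in the frame of bottle_tray between -0.014 and 0.014 m and y of large_bottle in the frame of bottle_tray between -0.064 and -0.036 m) or (x of small_bottle in the frame of bottle_tray between -0.018 and 0.018 m and y of small_bottle in the frame of bottle_tray between -0.068 and -0.032 m and x of large_bottle in the frame of bottle_tray between -0.014 and 0.014 m and y of large_bottle in the frame of bottle_tray between 0.036 and 0.064 m)) and x of trough in the frame of trough_tray between -0.015 and 0.015 m and y of trough in the frame of trough_tray between -0.015 and 0.015 m and z of cup_1 in the frame of cup_tray between 0.001 and 0.0105 m and angle between each of cup_1, cup_2, small_bottle, large_bottle, trough's own z axis and vertical below 0.1 rad and linear speed of each of cup_1, cup_2, small_bottle, large_bottle, trough below 0.02 m/s and z of cup_2 in the frame of cup_tray between 0.001 and 0.0105 m and z of small_bottle in the frame of bottle_tray between 0.001 and 0.0105 m and z of large_bottle in the frame of bottle_tray between 0.001 and 0.0105 m and z of trough in the frame of trough_tray between 0.001 and 0.0105 m); the robot touches nothing.
It fails at once if the petri dish stack was moved by more than 30 mm (distance of petri_stack from where it was at the start of the episode above 0.03 m).
It fails at once if the timer was moved by more than 30 mm (distance of timer from where it was at the start of the episode above 0.03 m).
It also fails if it takes over 115 s, if anything falls off the work surface, if the arm or the gripper's body presses on something with over 40 N, if the wrist force passes 120 N, or if a joint passes its speed limit or range.

## Robot

A 6-joint arm with a two-finger parallel gripper is mounted at the origin on a cart in front of the work surface, level with it; the furniture and walls round the work are solid. World frame = base frame: x ahead of the robot, y to its left, z up, the work surface at z = 0. Lengths are in mm, angles in rad, forces in N, time in s.
With the tool pointing down it reaches from about 300 to 775 mm from the base axis. Payload 14.6 kg.
Tool frame: the origin (TCP) lies at the very end of the fingers, on their centre line; the grasp point (between the pads) lies 19 mm behind it (grip_point_offset is the distance from the TCP to the grasp point, in mm); z points along the fingers, y is the line along which they close (so a half turn about z gives the same grasp; the last joint's range is limited). The gripper opens to 94 mm and grips with 3 to 60 N. Pads are 16 mm wide; open, the fingers measure 119 mm over their backs; the gripper's body (75 mm by 177 mm) begins 78 mm behind the grasp point.
Start: joints at [1.034, 0.3, 1.521, -0, 1.321, -0.067], TCP at [248.985, 490.404, 205.446] pointing down, gripper open.
Joint ranges: [-3.03, 3.03], [-0.79, 2.21], [0.23, 2.52], [-1.04, 4.18], [0, 3.07], [-2.55, 2.55]. Speed limits (rad/s): [2.22, 2.22, 2.57, 3.14, 3.14, 3.14].

## Interface

Orientations are given as [roll, pitch, yaw] about the fixed x, y, z axes, in that order (R = Rz(yaw) Ry(pitch) Rx(roll)).
In Python, from cell import read_state, camera, camera_info, sign_off, grip_point_offset gives the robot as it stands.
- The arm moves only by the shell command python3 -m handwheel 'ROWS' [FORCE]. ROWS is text: rows parted by semicolons, each of 5 numbers parted by spaces: the shift along the world's x, y, z in units of 40 mm (1.0 is 40 mm), then the turn about the world's z in units of 5 degrees (1.0 is 5 degrees), then the closure, from 0 (fully open) to 1 (shut). In form: dx dy dz yaw gripper; .... A call has 1 to 12 rows; each row shifts and turns the commanded pose from where the row before left it; what a row does not reach is not made up. A row lasts 1/12 s, in which the tool goes at most 41.7 mm and 7.16 degrees, less where a joint would pass 70% of its speed; a pose out of reach is approached as far as the arm can. A call is refused whole if a number of a shift passes 1 or a number of a turn 1, either way. A call with a gripper value outside its range is refused whole. The fingers move at their own pace and stop on an object; FORCE is the grip in N (left out, the last holds). Time passes only in rows, so rows that do not move let the fingers close. It gives the time, the measured TCP pose, the force, the opening and the grip force at its end, in the units of the state.
- read_state(): the state, without advancing time (a new reading comes with each control period).
- camera(name): name is "scene" or "top" or "wrist"; returns (picture, depth): 480x640x3 uint8, red, green, blue; 480x640 float32, mm along the optical axis (not along the pixel's ray), 0 where there is no reading.
- camera_info(name): a dict with "intrinsics" (3x3 intrinsics, pixels), "k1" (the pictures are not rectified: a ray, as slopes to the right and down, at radius r is drawn at 1 + k1 r^2 times it, then the intrinsics apply), "world_from_camera" (4x4, takes a point from camera to world coordinates). Camera axes: x right, y down, z forward; pixel columns grow to the right and rows downward; lengths in mm; the calibration is good to about 2 mm. A picture is of the moment at which its call begins: read the wrist's pose just before it. camera_info takes no time and is no camera call; for the wrist camera it gives the pose at the moment of the call.
- sign_off(): hands the job in; it is judged then, once.
The state is a dict: "clock": time; "joints": joint angles; "qd": joint speeds; "effort": joint torques, N m; "eef_pos": TCP position; "eef_rot": TCP orientation; "wrist_force": force on the tool from outside, world axes, zero at the start; "moment": the same for the moment, N m; "finger_gap": finger opening in mm; "finger_force": force on a finger pad.
Only numpy, scipy, OpenCV 4.12 (cv2) and the standard library are available. Lean on these libraries where they do the work, as an engineer would, in place of code of your own. Each camera call takes 0.05 s, during which the arm holds its last target. There are 200 camera calls.

## Working session

There is one attempt and no reset: what is moved stays moved. The work goes in short steps, Python scripts to look and compute and a shell command to move; the robot and the scene stay as the last step left them, time stands still between calls to the robot, and variables do not carry over. Pictures are saved under pics/ and viewed, at most 14 in all, crops included, and the job is handed in when it is done.

```bash
mkdir -p pics; ls
cat > h.py <<'E'
import numpy as np, cv2
from cell import *
def snap(n,f=None):
    i=camera_info(n); p,d=camera(n)
    if f: cv2.imwrite('pics/'+f+'.png',p[:,:,::-1])
    return p,d,i
def world(i,d,uv):
    """pixels (N,2) + depth -> world points"""
    uv=np.atleast_2d(uv).astype(float); K=np.array(i['intrinsics'],float); k=i['k1']
    r=cv2.undistortPoints(uv[:,None],K,np.array([k,0,0,0,0.]))[:,0]
    z=np.array([d[int(round(v)),int(round(u))] for u,v in uv])
    c=np.c_[r*z[:,None],z,np.ones(len(z))]
    return (c@np.array(i['world_from_camera']).T)[:,:3]
def cloud(i,d):
    vv,uu=np.mgrid[0:480,0:640]
    return world(i,d,np.c_[uu.ravel(),vv.ravel()]).reshape(480,640,3)
E
python3 - <<'E'
from h import *
for n in('scene','top','wrist'):
    p,d,i=snap(n,n+'0'); print(n,np.round(i['world_from_camera'],2).tolist(),i['k1'],np.array(i['intrinsics'])[0,0],(d>0).mean())
    np.savez('pics/'+n+'0.npz',p=p,d=d)
print(read_state(),grip_point_offset)
E
```

```text
pics
scene [[0.59, -0.41, 0.69, -346.76], [-0.8, -0.3, 0.51, -659.13], [-0.0, -0.86, -0.51, 691.6], [0.0, 0.0, 0.0, 1.0]] 0.010446127062363935 513.0853141006927 0.99599609375
top [[0.02, -0.99, 0.14, 312.1], [-1.0, -0.02, -0.02, 10.19], [0.02, -0.14, -0.99, 1552.36], [0.0, 0.0, 0.0, 1.0]] -0.18145468504087206 585.3342689822931 0.996142578125
wrist [[0.45, 0.86, 0.22, 185.26], [0.89, -0.44, -0.11, 521.85], [-0.0, 0.25, -0.97, 383.75], [0.0, 0.0, 0.0, 1.0]] -0.05619888283838444 334.633673929343 0.9909928385416666
{'clock': 0.15, 'joints': array([ 1.03440794e+00,  3.00342674e-01,  1.52142836e+00,  9.53892271e-06,
        1.32069953e+00, -6.66047390e-02]), 'qd': array([ 1.66237420e-03, -2.22666171e-04, -5.90932835e-04,  7.00172532e-05,
       -3.11340213e-04,  1.36873723e-03]), 'effort': array([-3.06032480e-04, -5.31957364e+01, -3.52821636e+01,  7.07686809e-02,
        2.35844962e-02, -9.84205690e-05]), 'eef_pos': array([248.88338572, 490.24571928, 205.02138513]), 'eef_rot': array([-3.14071730e+00, -6.76494702e-05,  2.67180661e+00]), 'wrist_force': array([ 0.29185192, -0.04687983, -0.15737129]), 'moment': array([-0.03508374,  0.05897511,  0.00271118]), 'finger_force': 0.0, 'finger_gap': 93.89147328319055} 18.8
```

View pics/top0.png

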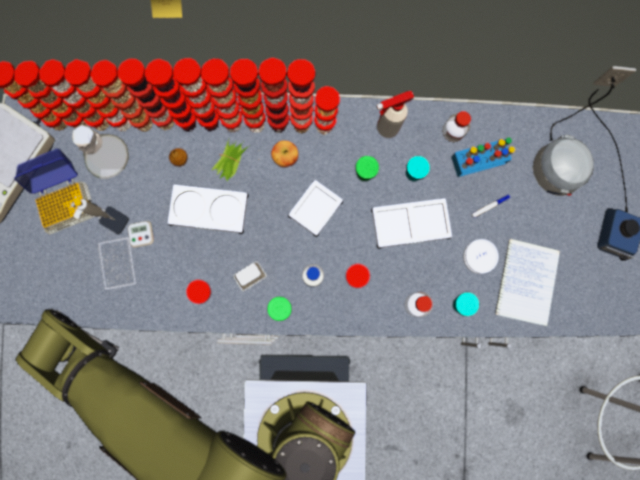

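View pics/scene0.png

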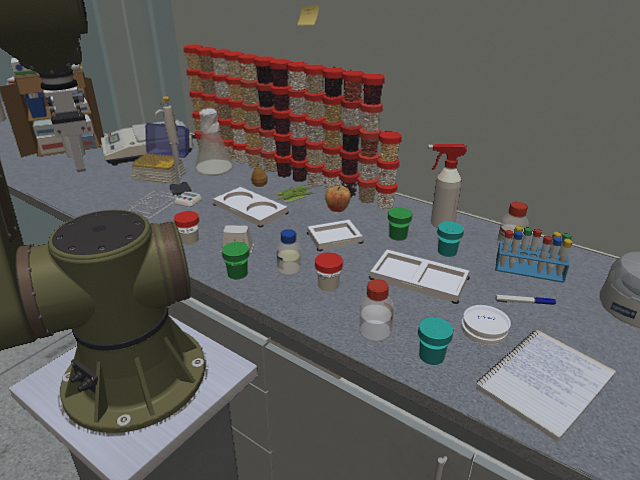

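The top view shows the red-lid cups at (199,292) and (358,276), the blue-cap bottle at (313,275), the red-cap bottle at (420,304) and the trough at (249,275). The holders are at (208,208) round wells, (316,208) oblong well and (412,223) square wells. The timer is at (140,234) and the petri stack at (481,256).

Possible mix-ups:
- The green and turquoise cups at (279,308), (367,167), (418,167) and (467,304) are the wrong colour.
- The stacked jars at the wall are not part of the job.
- The bottle at (458,124) is the far-back one.

```bash
cat > meas.py <<'E'
from h import *
V={}
for n in('top','scene'):
    z=np.load(f'pics/{n}0.npz'); i=camera_info(n); V[n]=(z['p'],cloud(i,z['d']))
seeds={'cupA':(199,292),'cupB':(358,276),'small':(313,274),'large':(423,303),'trough':(249,273),'btray':(208,208),'ttray':(316,208),'ctray':(412,223),'timer':(140,234),'petri':(481,256),'green':(279,308),'turq':(467,304)}
for k,(u,v) in seeds.items():
    c=V['top'][1][v-2:v+3,u-2:u+3].reshape(-1,3).mean(0); s=f'{k:7}'
    tray='tray' in k; R=125 if tray else 55
    for n in V:
        P=V[n][1].reshape(-1,3); col=V[n][0].reshape(-1,3).astype(int)
        m=(np.hypot(*(P[:,:2]-c[:2]).T)<R)&(P[:,2]>(11 if tray else 8))&(P[:,2]<200)
        if tray: m&=(P[:,2]<32)&(col.min(1)>120)
        Q=P[m]
        if len(Q)<20: s+=' --';continue
        zt=np.percentile(Q[:,2],95)
        T=Q if tray else Q[Q[:,2]>zt-6]
        (cx,cy),(w,h),a=cv2.minAreaRect(T[:,:2].astype(np.float32))
        s+=f' | {n} n{len(T)} z{zt:.0f} c({cx:.0f},{cy:.0f}) {w:.0f}x{h:.0f} a{a:.0f}'
    print(s)
E
python3 meas.py
python3 - <<'E'
from h import *
a=np.load('pics/top0.npz')['p'][165:330,150:480]
cv2.imwrite('pics/crop.png',cv2.resize(a,None,fx=2.4,fy=2.4,interpolation=cv2.INTER_CUBIC)[:,:,::-1])
E
```

```text
cupA    | top n265 z78 c(373,277) 58x59 a2 | scene n254 z73 c(376,274) 61x59 a16
cupB    | top n247 z78 c(424,-128) 57x57 a40 | scene n377 z74 c(425,-128) 60x60 a59
small   | top n114 z104 c(424,-15) 32x32 a47 | scene n120 z100 c(426,-15) 36x33 a64
large   | top n171 z119 c(354,-288) 37x38 a1 | scene n259 z116 c(355,-290) 40x40 a81
trough  | top n199 z61 c(423,152) 36x59 a34 | scene n204 z57 c(423,150) 46x58 a29
btray   | top n1500 z25 c(612,272) 203x135 a85 | scene n583 z22 c(601,272) 207x113 a84
ttray   | top n658 z25 c(579,-39) 191x138 a37 | scene n357 z22 c(610,-19) 97x121 a56
ctray   | top n1163 z25 c(552,-286) 163x213 a12 | scene n831 z22 c(576,-278) 112x201 a9
timer   | top n265 z21 c(522,462) 63x84 a23 | scene n204 z18 c(526,463) 68x86 a16
petri   | top n539 z36 c(486,-463) 89x87 a2 | scene n1131 z33 c(486,-465) 91x89 a30
green   | top n269 z78 c(337,70) 60x59 a28 | scene n342 z73 c(338,68) 62x60 a71
turq    | top n254 z77 c(355,-411) 58x57 a71 | scene n647 z74 c(356,-412) 62x59 a24
```

View pics/crop.png

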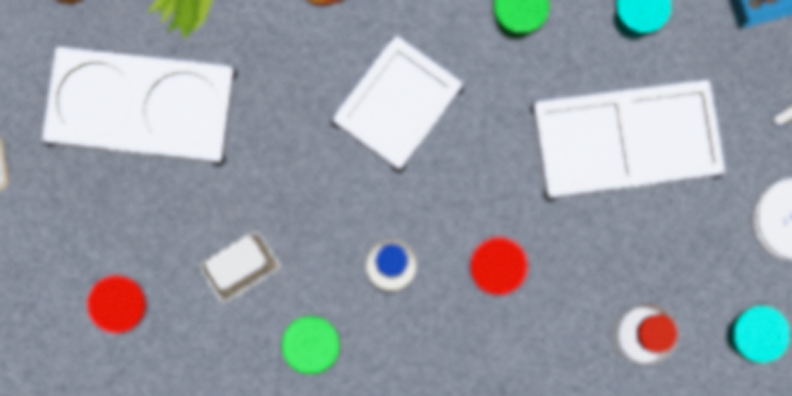

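The crop confirms the choice: two red lids, a blue cap, a red cap, the trough and the three trays. Next I refine the tray poses from the white outlines.

```bash
cat > trays.py <<'E'
from h import *
def planepts(i,uv,z):
    uv=np.array(uv,float).reshape(-1,1,2); r=cv2.undistortPoints(uv,np.array(i['intrinsics'],float),np.array([i['k1'],0,0,0,0.]))[:,0]
    T=np.array(i['world_from_camera']); d=np.c_[r,np.ones(len(r))]@T[:3,:3].T; o=T[:3,3]
    return (o+d*((z-o[2])/d[:,2])[:,None])[:,:2]
if __name__=='__main__':
  for n,seeds in(('top',dict(b=(208,208),t=(316,212),c=(400,226))),('scene',dict(b=(250,206),t=(335,238),c=(437,276)))):
    p=np.load(f'pics/{n}0.npz')['p']; i=camera_info(n)
    m=((p.min(2)>(190 if n=='top' else 165))).astype(np.uint8)
    if n=='scene': m=cv2.morphologyEx(m,cv2.MORPH_CLOSE,np.ones((3,3)))
    N,L=cv2.connectedComponents(m)
    for k,(u,v) in seeds.items():
        w=L[v-6:v+7,u-6:u+7]; w=w[w>0]
        if not len(w): print('no',k);continue
        l=np.bincount(w).argmax()
        cs,_=cv2.findContours((L==l).astype(np.uint8),cv2.RETR_EXTERNAL,cv2.CHAIN_APPROX_NONE)
        q=planepts(i,max(cs,key=len)[:,0],20)
        (x,y),(a,b),t=cv2.minAreaRect(q.astype(np.float32))
        if a>b: a,b,t=b,a,t-90   # t now: angle of short side (holder x)
        print(n,k,f'c({x:.1f},{y:.1f}) short{a:.0f} long{b:.0f} x-axis {t:.1f} deg')
        s=50*np.array([-np.sin(np.radians(t)),np.cos(np.radians(t))]); print('  wells',np.round([x,y]+s),np.round([x,y]-s))
E
python3 trays.py
```

```text
top b c(599.3,272.8) short108 long201 x-axis -5.1 deg
  wells [604. 323.] [595. 223.]
top t c(608.4,-17.3) short94 long119 x-axis 55.1 deg
  wells [567.  11.] [649. -46.]
top c c(573.8,-277.6) short109 long201 x-axis 8.8 deg
  wells [ 566. -228.] [ 581. -327.]
scene b c(601.7,272.6) short106 long197 x-axis -5.1 deg
  wells [606. 322.] [597. 223.]
scene t c(610.5,-17.2) short90 long117 x-axis 54.9 deg
  wells [570.  12.] [651. -46.]
scene c c(576.2,-277.1) short106 long199 x-axis 9.0 deg
  wells [ 568. -228.] [ 584. -327.]
```

The tray poses agree between the two views to about 2 mm. Now I move over cup A.

```bash
python3 -m handwheel '0.286 -0.489 0 -0.98 0;0.286 -0.489 0 -0.98 0;0.286 -0.489 0 -0.98 0;0.286 -0.489 0 -0.98 0;0.286 -0.489 0 -0.98 0;0.286 -0.489 0 -0.98 0;0.286 -0.489 0 -0.98 0;0.286 -0.489 0 -0.98 0;0.286 -0.489 0 -0.98 0;0.286 -0.489 0 -0.98 0;0.286 -0.489 0 -0.98 0;0 0 0 0 0' 25
cat > w.py <<'E'
import sys
from h import *
# wrist look: top-face centre near x,y at height band z0..z1 ; prints delta in units from the TCP
x,y,z0,z1,R=map(float,sys.argv[1:6]); s=read_state(); p,d,i=snap('wrist',sys.argv[6] if len(sys.argv)>6 else None); P=cloud(i,d).reshape(-1,3)
m=(np.hypot(P[:,0]-x,P[:,1]-y)<R)&(P[:,2]>z0)&(P[:,2]<z1); Q=P[m]
(cx,cy),(w,h),a=cv2.minAreaRect(Q[:,:2].astype(np.float32)); e=s['eef_pos']
print(f"n{m.sum()} z{np.percentile(Q[:,2],90):.0f} c({cx:.1f},{cy:.1f}) {w:.0f}x{h:.0f} a{a:.1f} TCP {e.round(1)} yaw {np.degrees(s['eef_rot'][2]):.1f} t{s['clock']:.1f} d/40 {(cx-e[0])/40:.2f} {(cy-e[1])/40:.2f}")
E
python3 w.py 375 275 66 82 50
```

```text
clock: 1.15
eef_pos: [376.1, 272.9, 205.3]
eef_rot: [-3.142, 0.001, 1.724]
wrist_force: [-0.1, 1.3, 0.4]
finger_gap: 93.7
finger_force: 0.0
n3142 z73 c(376.3,278.0) 60x60 a8.5 TCP [376.1 272.9 205.3] yaw 98.8 t1.1 d/40 0.01 0.13
```

```bash
python3 -m handwheel '0 0.08 -0.8 0 0;0 0 -0.8 0 0;0 0 -0.8 0 0;0 0 -0.8 0 0;0 0 -0.75 0 0;0 0 0 0 0;0 0 0 0 1;0 0 0 0 1;0 0 0 0 1;0 0 0 0 1;0 0 0 0 1;0 0 0 0 1' 25
```

```text
clock: 2.2
eef_pos: [375.2, 278.7, 48.4]
eef_rot: [3.14, -0.001, 1.731]
wrist_force: [-0.6, 0.4, 6.8]
finger_gap: 61.1
finger_force: 25.0
```

```bash
python3 -m handwheel '0 0 0.9 0 1;0 0 0.9 0 1;0 0 0.9 0 1;0 0 0.9 0 1;0.306 -0.89 0 0 1;0.306 -0.89 0 0 1;0.306 -0.89 0 0 1;0.306 -0.89 0 0 1;0.306 -0.89 0 0 1;0.306 -0.89 0 0 1;0.306 -0.89 0 0 1;0.306 -0.89 0 0 1'; python3 -m handwheel '0.306 -0.89 0 0 1;0.306 -0.89 0 0 1;0.306 -0.89 0 0 1;0.306 -0.89 0 0 1;0.306 -0.89 0 0 1;0.306 -0.89 0 0 1;0.306 -0.89 0 0 1;0.306 -0.89 0 0 1;0.306 -0.89 0 0 1;0 0 0 0 1;0 0 0 0 1'
```

```text
clock: 3.2
eef_pos: [472.9, -8.3, 191.8]
eef_rot: [3.141, 0.0, 1.731]
wrist_force: [0.5, -0.1, -0.9]
finger_gap: 60.9
finger_force: 25.0
clock: 4.12
eef_pos: [582.5, -328.1, 190.2]
eef_rot: [-3.14, -0.001, 1.729]
wrist_force: [0.7, 0.2, 0.0]
finger_gap: 61.0
finger_force: 25.0
```

```bash
python3 -m handwheel '0 0 -0.83 0 1;0 0 -0.83 0 1;0 0 -0.83 0 1;0 0 -0.7 0 1;0 0 -0.13 0 1;0 0 -0.07 0 1;0 0 0 0 1;0 0 0 0 1'
```

```text
clock: 4.78
eef_pos: [583.7, -326.9, 58.1]
eef_rot: [3.139, 0.002, 1.731]
wrist_force: [0.1, 0.2, -1.1]
finger_gap: 61.0
finger_force: 25.0
```

```bash
python3 -m handwheel '0 0 0 0 0.15;0 0 0 0 0.1;0 0 0 0 0;0 0 0 0 0;0 0 0 0 0;0 0 0.6 0 0;0 0 0.9 0 0;0 0 0.9 0 0;0 0 0.9 0 0;0 0 0 0 0'; python3 w.py 583 -327 66 90 50
```

```text
clock: 5.62
eef_pos: [584.8, -327.9, 196.3]
eef_rot: [3.133, 0.007, 1.731]
wrist_force: [1.0, 0.3, 1.7]
finger_gap: 93.9
finger_force: 0.0
n3455 z79 c(585.1,-327.9) 60x60 a7.5 TCP [ 584.8 -327.9  196.3] yaw 99.2 t5.6 d/40 0.01 0.00
```

```bash
python3 -m handwheel '-0.67 0.83 0 0 0;-0.67 0.83 0 0 0;-0.67 0.83 0 0 0;-0.67 0.83 0 0 0;-0.67 0.83 0 0 0;-0.65 0.85 0 0 0;0 0 0 0 0;0 0 0 0 0'; python3 w.py 425 -128 66 82 50
```

```text
clock: 6.33
eef_pos: [426.0, -130.5, 187.6]
eef_rot: [-3.141, -0.0, 1.733]
wrist_force: [0.4, -0.4, 0.9]
finger_gap: 93.8
finger_force: 0.0
n3488 z73 c(426.3,-126.7) 61x60 a7.2 TCP [ 426.  -130.5  187.6] yaw 99.3 t6.3 d/40 0.01 0.09
```

```bash
python3 -m handwheel '0 0.08 -0.8 0 0;0 0 -0.8 0 0;0 0 -0.8 0 0;0 0 -0.8 0 0;0 0 -0.3 0 0;0 0 0 0 0;0 0 0 0 1;0 0 0 0 1;0 0 0 0 1;0 0 0 0 1;0 0 0 0 1;0 0 0 0 1' 25
```

```text
clock: 7.38
eef_pos: [427.0, -128.5, 48.4]
eef_rot: [3.141, 0.001, 1.731]
wrist_force: [-1.6, -0.7, 4.7]
finger_gap: 60.4
finger_force: 25.0
```

```bash
python3 -m handwheel '0 0 0.85 0 1;0 0 0.85 0 1;0 0 0.85 0 1;0 0 0.85 0 1;0.7 -0.5 0 0 1;0.7 -0.5 0 0 1;0.7 -0.5 0 0 1;0.7 -0.5 0 0 1;0.71 -0.49 0 0 1;0 0 0 0 1;0 0 0 0 1'
```

```text
clock: 8.3
eef_pos: [567.3, -228.4, 182.5]
eef_rot: [-3.14, -0.001, 1.731]
wrist_force: [-0.1, 0.5, -1.4]
finger_gap: 60.5
finger_force: 25.0
```

Lowering 126 mm to a TCP height of about 56 mm, releasing, then rising.

```bash
python3 -m handwheel '0 0 -0.8 0 1;0 0 -0.8 0 1;0 0 -0.8 0 1;0 0 -0.6 0 1;0 0 -0.12 0 1;0 0 -0.04 0 1;0 0 0 0 1;0 0 0 0 1'
```

```text
clock: 8.97
eef_pos: [567.9, -228.2, 59.7]
eef_rot: [3.139, 0.002, 1.731]
wrist_force: [-0.3, 0.4, -1.1]
finger_gap: 60.6
finger_force: 25.0
```

```bash
python3 -m handwheel '0 0 0 0 0.15;0 0 0 0 0.1;0 0 0 0 0;0 0 0 0 0;0 0 0 0 0;0 0 0.6 0 0;0 0 0.9 0 0;0 0 0.9 0 0;0 0 0.9 0 0;0 0 0 0 0'; python3 w.py 567 -228 66 90 50
```

```text
clock: 9.8
eef_pos: [569.2, -228.9, 197.2]
eef_rot: [3.133, 0.006, 1.731]
wrist_force: [1.0, -0.5, 0.6]
finger_gap: 94.0
finger_force: 0.0
n3456 z79 c(567.3,-226.5) 60x60 a8.5 TCP [ 569.2 -228.9  197.2] yaw 99.2 t9.8 d/40 -0.05 0.06
```

```bash
python3 -m handwheel '-0.76 -0.214 0 -0.41 0;-0.76 -0.214 0 -0.41 0;-0.76 -0.214 0 -0.41 0;-0.76 -0.214 0 -0.41 0;-0.76 -0.214 0 -0.41 0;-0.76 -0.214 0 -0.41 0;-0.79 -0.216 0 -0.4 0;0 0 0 0 0;0 0 0 0 0'; python3 w.py 355 -289 105 125 40 lb; python3 w.py 355 -289 60 85 60
```

```text
clock: 10.6
eef_pos: [352.1, -288.2, 188.9]
eef_rot: [-3.141, -0.0, 1.479]
wrist_force: [0.8, -0.6, -0.4]
finger_gap: 94.1
finger_force: 0.0
n2058 z116 c(356.1,-288.7) 40x40 a83.0 TCP [ 352.1 -288.2  188.9] yaw 84.8 t10.6 d/40 0.10 -0.01
n1603 z83 c(356.7,-283.3) 52x64 a87.4 TCP [ 353. -288.  189.] yaw 84.8 t10.7 d/40 0.09 0.12
```

View pics/lb.png

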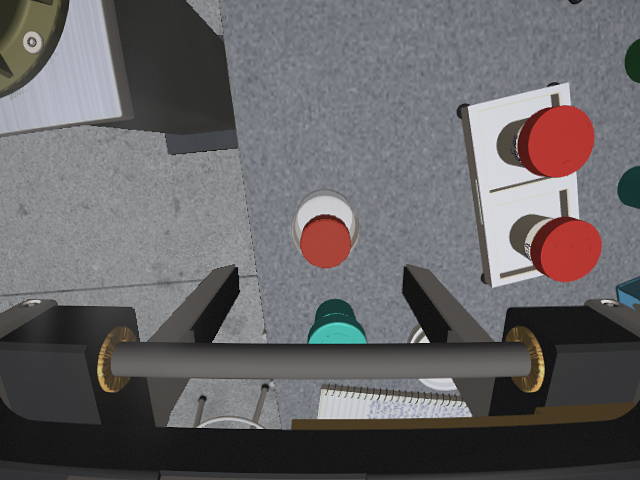

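The wrist view shows both cups standing in the square wells, at (555,142) and (565,250). The red cap is centred at (326,242) with its body below it. I descend on the cap.

```bash
python3 -m handwheel '0.08 -0.02 -0.7 0 0;0 0 -0.7 0 0;0 0 -0.7 0 0;0 0 -0.42 0 0;0 0 0 0 0;0 0 0 0 1;0 0 0 0 1;0 0 0 0 1;0 0 0 0 1;0 0 0 0 1;0 0 0 0 1;0 0 0 0 1' 30
```

```text
clock: 11.7
eef_pos: [356.4, -288.8, 88.9]
eef_rot: [3.141, 0.0, 1.481]
wrist_force: [-0.0, 0.1, -0.8]
finger_gap: 50.8
finger_force: 0.0
```

```bash
python3 -m handwheel '0 0 0 0 1;0 0 0 0 1;0 0 0 0 1;0 0 0.3 0 1;0 0 0.8 0 1;0 0 0.8 0 1;0 0 0.8 0 1;0.2 0.5 0 0 1;0.346 0.85 0 0 1;0.346 0.85 0 0 1'
```

```text
clock: 12.53
eef_pos: [392.0, -200.0, 196.8]
eef_rot: [3.141, 0.0, 1.479]
wrist_force: [0.1, 0.0, -1.5]
finger_gap: 38.1
finger_force: 30.0
```

```bash
python3 -m handwheel '0.355 0.871 0 0 1;0.355 0.871 0 0 1;0.355 0.871 0 0 1;0.355 0.871 0 0 1;0.355 0.871 0 0 1;0.355 0.871 0 0 1;0.355 0.871 0 0 1;0.355 0.871 0 0 1;0.355 0.871 0 0 1;0.355 0.871 0 0 1;0.355 0.871 0 0 1;0.355 0.871 0 0 1';python3 -m handwheel '0.355 0.871 0 0 1;0.355 0.871 0 0 1;0.355 0.871 0 0 1;0 0 0 0 1;0 0 0 0 1;0 0 0 0 1'
```

```text
clock: 13.53
eef_pos: [562.6, 219.2, 196.2]
eef_rot: [-3.141, 0.0, 1.482]
wrist_force: [0.8, -0.5, -2.0]
finger_gap: 37.8
finger_force: 30.0
clock: 14.03
eef_pos: [604.7, 321.3, 195.9]
eef_rot: [-3.141, 0.001, 1.481]
wrist_force: [-0.1, -0.8, -2.0]
finger_gap: 37.9
finger_force: 30.0
```

```bash
python3 -m handwheel '0 0 -0.7 0 1;0 0 -0.7 0 1;0 0 -0.6 0 1;0 0 -0.35 0 1;0 0 -0.12 0 1;0 0 -0.05 0 1;0 0 0 0 1;0 0 0 0 1'
```

```text
clock: 14.7
eef_pos: [605.6, 321.7, 97.5]
eef_rot: [3.14, -0.001, 1.481]
wrist_force: [-0.3, -0.5, -1.0]
finger_gap: 37.7
finger_force: 30.0
```

```bash
python3 -m handwheel '0 0 0 0 0.55;0 0 0 0 0.4;0 0 0 0 0.2;0 0 0 0 0;0 0 0 0 0;0 0 0.6 0 0;0 0 0.9 0 0;0 0 0.9 0 0;0 0 0 0 0'; python3 w.py 605 322 105 130 40
python3 - <<'E'
from h import *
E
python3 w.py 425 -15 80 110 40 lb2 || true
```

```text
clock: 15.45
eef_pos: [607.0, 322.8, 200.2]
eef_rot: [3.132, -0.006, 1.482]
wrist_force: [0.4, 0.6, 1.1]
finger_gap: 91.8
finger_force: 0.0
n2034 z122 c(606.0,322.7) 40x40 a65.1 TCP [607.  322.8 200.2] yaw 84.9 t15.4 d/40 -0.02 -0.00Traceback (most recent call last):
  File "w.py", line 7, in <module>
    print(f"n{m.sum()} z{np.percentile(Q[:,2],90):.0f} c({cx:.1f},{cy:.1f}) {w:.0f}x{h:.0f} a{a:.1f} TCP {e.round(1)} yaw {np.degrees(s['eef_rot'][2]):.1f} t{s['clock']:.1f} d/40 {(cx-e[0])/40:.2f} {(cy-e[1])/40:.2f}")
                         ~~~~~~~~~~~~~^^^^^^^^^^^
    return _quantile_unchecked(
        a, q, axis, out, overwrite_input, method, keepdims, weights)
    return _ureduce(a,
                    func=_quantile_ureduce_func,
    ...<5 lines>...
                    overwrite_input=overwrite_input,
                    method=method)
    r = func(a, **kwargs)
    result = _quantile(arr,
                       quantiles=q,
    ...<2 lines>...
                       out=out,
                       weights=wgt)
    slices_having_nans = np.isnan(arr[-1, ...])
                                  ~~~^^^^^^^^^
IndexError: index -1 is out of bounds for axis 0 with size 0
```

View pics/lb2.png

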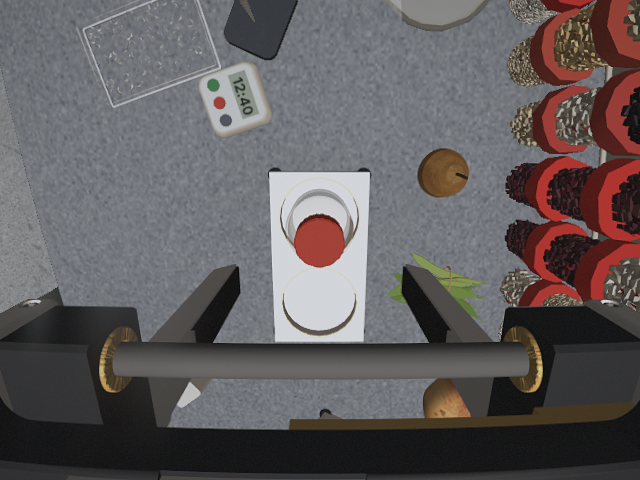

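The large bottle (cap at (320,241)) stands in the far round well, and its top at 122 mm is right. The timer is untouched. Next is the small bottle.

```bash
python3 -m handwheel '-0.454 -0.845 0 0 0;-0.454 -0.845 0 0 0;-0.454 -0.845 0 0 0;-0.454 -0.845 0 0 0;-0.454 -0.845 0 0 0;-0.454 -0.845 0 0 0;-0.454 -0.845 0 0 0;-0.454 -0.845 0 0 0;-0.454 -0.845 0 0 0;-0.454 -0.845 0 0 0;0 0 0 0 0;0 0 0 0 0'; python3 w.py 425 -15 92 110 40
```

```text
clock: 16.55
eef_pos: [422.7, -17.2, 191.2]
eef_rot: [-3.141, -0.0, 1.478]
wrist_force: [0.4, 0.8, -0.2]
finger_gap: 93.4
finger_force: 0.0
n1380 z101 c(427.6,-12.7) 35x35 a71.5 TCP [422.7 -17.2 191.2] yaw 84.7 t16.6 d/40 0.12 0.11
```

```bash
python3 -m handwheel '0.09 0.09 -0.8 0 0;0 0 -0.8 0 0;0 0 -0.8 0 0;0 0 -0.5 0 0;0 0 0 0 0.3;0 0 0 0 1;0 0 0 0 1;0 0 0 0 1;0 0 0 0 1;0 0 0 0 1;0 0 0 0 1;0 0 0 0 1' 25; python3 -m handwheel '0 0 0 0 1;0 0 0 0 1;0 0 0 0 1;0 0 0 0 1'
```

```text
clock: 17.6
eef_pos: [427.2, -12.6, 76.2]
eef_rot: [3.141, 0.0, 1.481]
wrist_force: [0.3, 0.2, -0.6]
finger_gap: 43.8
finger_force: 0.0
clock: 17.93
eef_pos: [427.1, -12.6, 76.0]
eef_rot: [3.141, 0.0, 1.481]
wrist_force: [-0.7, -0.2, 2.1]
finger_gap: 32.5
finger_force: 25.0
```

```bash
python3 -m handwheel '0 0 0.6 0 1;0 0 0.7 0 1;0 0 0.7 0 1;0 0 0.7 0 1;0.603 0.841 0 0 1;0.603 0.841 0 0 1;0.603 0.841 0 0 1;0.603 0.841 0 0 1;0.603 0.841 0 0 1;0.603 0.841 0 0 1;0.603 0.841 0 0 1;0 0 0 0 1'; python3 -m handwheel '0 0 0 0 1;0 0 0 0 1'
```

```text
clock: 18.93
eef_pos: [597.5, 227.8, 181.1]
eef_rot: [-3.139, 0.0, 1.485]
wrist_force: [-2.3, -1.0, -2.6]
finger_gap: 32.4
finger_force: 25.0
clock: 19.1
eef_pos: [595.4, 222.6, 183.1]
eef_rot: [-3.14, 0.001, 1.482]
wrist_force: [-0.5, 0.3, -0.6]
finger_gap: 32.6
finger_force: 25.0
```

Target TCP is 84 mm or a little less, so down 99 mm, then release.

```bash
python3 -m handwheel '0 0 -0.7 0 1;0 0 -0.7 0 1;0 0 -0.6 0 1;0 0 -0.35 0 1;0 0 -0.12 0 1;0 0 -0.05 0 1;0 0 0 0 1;0 0 0 0 1'
```

```text
clock: 19.77
eef_pos: [596.4, 222.8, 84.6]
eef_rot: [3.14, -0.001, 1.481]
wrist_force: [-0.2, 0.2, -2.0]
finger_gap: 32.6
finger_force: 25.0
```

```bash
python3 -m handwheel '0 0 0 0 0.6;0 0 0 0 0.45;0 0 0 0 0.2;0 0 0 0 0;0 0 0 0 0;0 0 0.6 0 0;0 0 0.9 0 0;0 0 0.9 0 0;0 0 0 0 0'; python3 w.py 596 223 92 115 40
```

```text
clock: 20.52
eef_pos: [598.1, 223.7, 186.9]
eef_rot: [3.132, -0.004, 1.482]
wrist_force: [-0.5, 1.1, 0.9]
finger_gap: 87.3
finger_force: 0.0
n1523 z107 c(597.1,222.2) 35x35 a12.2 TCP [598.1 223.7 186.9] yaw 84.9 t20.5 d/40 -0.03 -0.04
```

```bash
python3 -m handwheel '-0.546 -0.228 0 0.9 0;-0.546 -0.228 0 0.9 0;-0.546 -0.228 0 0.9 0;-0.546 -0.228 0 0.9 0;-0.546 -0.228 0 0.9 0;-0.546 -0.228 0 0.9 0;-0.546 -0.228 0 0.9 0;-0.546 -0.228 0 0.9 0;0 0 0 0 0;0 0 0 0 0;0 0 0 0 0'; python3 w.py 423 151 49 66 55 tr
```

```text
clock: 21.48
eef_pos: [421.6, 150.1, 178.8]
eef_rot: [3.142, -0.0, 2.108]
wrist_force: [0.2, -0.5, -0.5]
finger_gap: 94.0
finger_force: 0.0
n2419 z56 c(424.2,153.6) 37x59 a33.5 TCP [421.6 150.1 178.8] yaw 120.8 t21.5 d/40 0.07 0.09
```

View pics/tr.png

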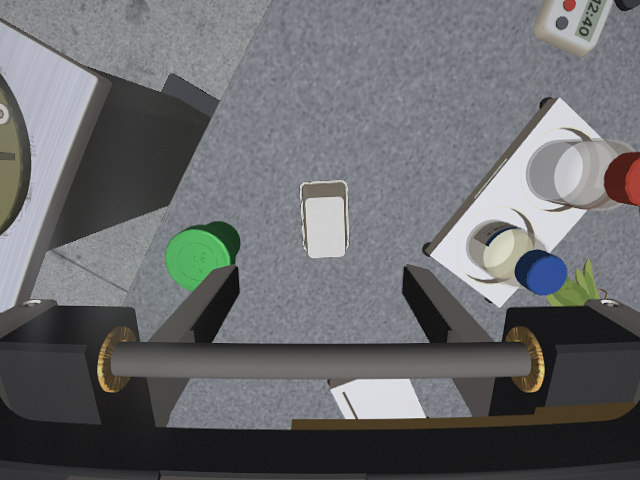

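The trough top at (325,220) is about 3° off the finger line. Both bottles stand in their wells. The green cup at (200,258) is clear of the left finger. I align, descend and grip lightly.

```bash
python3 -m handwheel '0.06 0.08 -0.85 0.5 0;0 0 -0.85 0 0;0 0 -0.85 0 0;0 0 -0.85 0 0;0 0 -0.6 0 0;0 0 0 0 0.2;0 0 0 0 1;0 0 0 0 1;0 0 0 0 1;0 0 0 0 1;0 0 0 0 1;0 0 0 0 1' 12; python3 -m handwheel '0 0 0 0 1;0 0 0 0 1;0 0 0 0 1'
```

```text
clock: 22.53
eef_pos: [423.9, 153.3, 19.7]
eef_rot: [3.14, 0.0, 2.153]
wrist_force: [-0.8, 0.6, -0.4]
finger_gap: 50.8
finger_force: 0.0
clock: 22.78
eef_pos: [423.8, 153.2, 19.5]
eef_rot: [3.141, 0.0, 2.153]
wrist_force: [-1.4, -0.9, 5.8]
finger_gap: 45.8
finger_force: 12.0
```

```bash
python3 -m handwheel '0 0 0.6 0 1;0 0 0.9 0 1;0 0 0.9 0 1;0.773 -0.71 0 0.72 1;0.773 -0.71 0 0.72 1;0.773 -0.71 0 0.72 1;0.773 -0.71 0 0.72 1;0.773 -0.71 0 0.72 1;0.773 -0.71 0 0.72 1;0 0 0 0 1;0 0 0 0 1;0 0 0 0 1'
```

```text
clock: 23.78
eef_pos: [607.0, -15.6, 114.6]
eef_rot: [-3.141, -0.001, 2.53]
wrist_force: [-0.2, -0.2, -0.2]
finger_gap: 46.0
finger_force: 12.0
```

```bash
python3 -m handwheel '0.05 -0.04 -0.7 0 1;0 0 -0.7 0 1;0 0 -0.5 0 1;0 0 -0.2 0 1;0 0 -0.1 0 1;0 0 -0.05 0 1;0 0 0 0 1;0 0 0 0 1'
```

```text
clock: 24.45
eef_pos: [610.2, -17.4, 26.4]
eef_rot: [3.141, 0.002, 2.531]
wrist_force: [-0.2, -0.3, 0.3]
finger_gap: 45.9
finger_force: 12.0
```

```bash
python3 -m handwheel '0 0 0 0 0.45;0 0 0 0 0.35;0 0 0 0 0.2;0 0 0 0 0;0 0 0 0 0;0 0 0 0 0;0 0 0.6 0 0;0 0 0.9 0 0;0 0 0.9 0 0;0 0 0.9 0 0;0 0 0.9 0 0;0 0 0 0 0'; python3 w.py 609 -17 50 72 55; python3 -m handwheel '-0.8 0 0.3 0 0;-0.8 0 0.3 0 0;-0.8 0 0 0 0;-0.8 0 0 0 0;-0.8 0 0 0 0;-0.8 0 0 0 0;0 0 0 0 0;0 0 0 0 0;0 0 0 0 0'
python3 - <<'E'
from h import *
p,d,i=snap('scene','end')
cv2.imwrite('pics/endc.png',cv2.resize(p[130:370,150:530],None,fx=2,fy=2,interpolation=cv2.INTER_CUBIC)[:,:,::-1])
P=cloud(i,d).reshape(-1,3)
for k,(x,y,z) in dict(cupA=(583,-327,79),cupB=(567,-228,79),small=(596,223,107),large=(605,322,122),trough=(609,-17,62)).items():
    Q=P[(np.hypot(P[:,0]-x,P[:,1]-y)<50)&(abs(P[:,2]-z)<6)]
    print(k,len(Q),np.round(cv2.minAreaRect(Q[:,:2].astype(np.float32))[0],1) if len(Q)>5 else '', np.round(np.percentile(Q[:,2],90),1) if len(Q) else '')
E
```

```text
clock: 25.45
eef_pos: [611.9, -17.7, 200.9]
eef_rot: [3.136, 0.009, 2.53]
wrist_force: [0.5, 0.4, 0.3]
finger_gap: 94.1
finger_force: 0.0
n2264 z62 c(609.1,-17.4) 38x59 a55.4 TCP [611.9 -17.7 200.9] yaw 145.0 t25.4 d/40 -0.07 0.01
clock: 26.25
eef_pos: [418.0, -17.6, 216.7]
eef_rot: [-3.142, -0.0, 2.53]
wrist_force: [0.6, -0.0, -0.4]
finger_gap: 93.8
finger_force: 0.0
cupA 382 [ 582.2 -330.3] 80.1
cupB 344 [ 563.5 -228.6] 79.9
small 73 [593.5 217.9] 107.7
large 83 [603.  317.2] 122.8
trough 201 [608.7 -19.9] 63.2
```

View pics/endc.png

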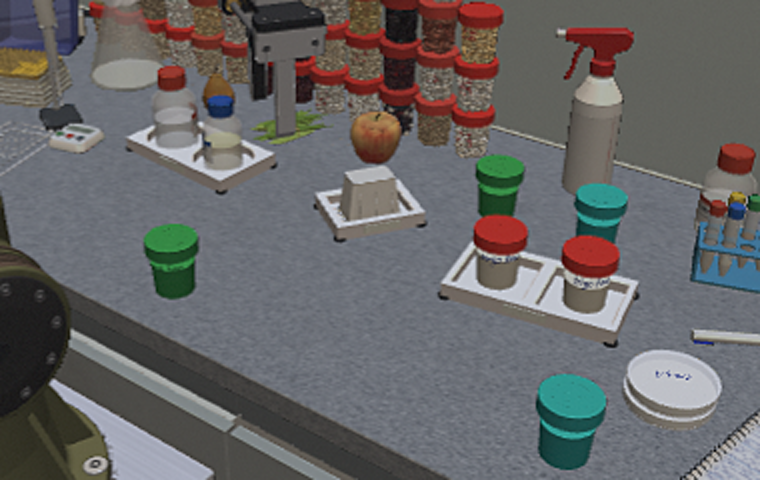

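All five things stand upright in their wells: bottles at (172,110) and (221,135), trough at (370,193), cups at (500,252) and (590,272). Their tops sit about 6 mm higher than on the worktop, as they should. The timer and petri stack are undisturbed, and the arm is clear and still.

```bash
python3 -c "from cell import sign_off; print(sign_off())"
```

```text
the job is handed in; nothing more can be done
None
```

I handed the job in at about 26 s: both cups, both bottles and the trough stand upright in their wells, and the timer and petri stack were left alone; the verdict was not shown.

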